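Rub down a scored cutting board

ROBOT

A 6-joint arm with a two-finger parallel gripper is mounted at the origin on the work surface. World frame = base frame: x ahead of the robot, y to its left, z up, the work surface at z = 0. Lengths are in m, angles in degrees, forces in N, time in s.
With the tool pointing down it reaches from about 0.35 to 1 m from the base axis. Payload 7.1 kg.
Tool frame: the origin (TCP) lies midway between the tips of the shut fingers; the grasp point (between the pads) lies 19 mm behind it; z points along the fingers, y is the direction in which the jaws open and shut (so a half turn about z gives the same grasp; the last joint's range is limited). The gripper opens to 85 mm and grips with 20 to 120 N. Pads are 22 mm wide; open, the fingers measure 114 mm over their backs; the gripper's body (76 mm by 85 mm) begins 54 mm behind the grasp point. The pads swing forward as they close: fully open they stand 13 mm farther back than shut.
Start: joints at [-70.588, 24.242, 93.386, -0, 62.372, -1.089], TCP at [0.219, -0.585, 0.231] pointing down, gripper open.
Joint ranges: [-172.04, 172.04], [-51.8, 120.97], [4.93, 147.93], [-75.15, 255.16], [6.16, 154.13], [-145.62, 145.62]. Speed limits (degrees/s): [136.94, 136.94, 172.46, 180, 180, 180].

INTERFACE

Orientations are given as [roll, pitch, yaw] about the fixed x, y, z axes, in that order (R = Rz(yaw) Ry(pitch) Rx(roll)).
In Python, from station import bot gives the robot as it stands.
- The arm moves only by the shell command python3 -m creep 'ROWS' [FORCE]. ROWS is JSON, a list of rows, each an object of numbers: "wx", "wy", "wz": the turn, a rotation vector about the tool's x, y, z in rad; "x", "y", "z": the shift along the tool's x, y, z in mm; "claw": the opening, from 0 (shut) to 1 (fully open). A call has 1 to 8 rows; each row shifts and turns the commanded pose from where the row before left it, along the tool's axes as they then stand; what a row does not reach is not made up. A row lasts 1/10 s, in which the tool goes at most 50 mm and 8.59 degrees, less where a joint would pass 70% of its speed; a pose out of reach is approached as far as the arm can. A call with a gripper value outside its range is refused whole. The fingers move at their own pace and stop on an object; FORCE is the grip in N (left out, the last holds). Time passes only in rows, so rows that do not move let the fingers close. It gives the time, the measured TCP pose, the force and the opening at its end, in the units of the state.
- bot.get_obs(): the state, without advancing time (a new reading comes with each control period).
- bot.snapshot(name): name is "scene" or "top" or "wrist"; returns the picture (480x640x3 uint8, red, green, blue); there is no depth.
- bot.camera_info(name): a dict with "mtx" (3x3 intrinsics, pixels), "world_from_camera" (4x4, takes a point from camera to world coordinates). Camera axes: x right, y down, z forward; pixel columns grow to the right and rows downward; lengths in m; the calibration is good to about 2 mm. A picture is of the moment at which its call begins: read the wrist's pose just before it. camera_info takes no time and is no camera call; for the wrist camera it gives the pose at the moment of the call.
- bot.finish_job(): hands the job in, once; it reports no verdict.
The state is a dict: "t": time; "q": joint angles; "qd": joint speeds; "tau": joint torques, N m; "position": TCP position; "eef_rot": TCP orientation; "ft_force": force on the tool from outside, world axes, zero at the start; "ft_torque": the same for the moment, N m; "gripper_width": finger opening in m.
Only numpy, scipy, OpenCV 4.12 (cv2) and the standard library are available. Lean on these libraries where they do the work, as an engineer would, in place of code of your own. Each camera call takes 0.05 s, during which the arm holds its last target.

TASK

Take the rectangular rubbing block out of the tool tray and rub down the white cutting board with it: sweep it along the middle of the scored strip, from the end with the hand slot to the other end, sole flat, pressing all the way so that the board sinks about 6 mm on its springs but is never pushed right down. Then set the block gently back in the tray, standing on its sole, and let go; leave the round scrubbing pad alone.

Things in the scene. Friction and masses are not known exactly. Their poses are not given: they have to be found in the camera images.
- block: Rubbing block, 0.25 kg: rectangular light grey sole 100 (x) x 60 (y) x 18 mm, its lowest 6 mm dark rubber; on it an upright handle plate 80 (x) x 24 (y) mm, from 18 to 80 mm above the underside: grip it across its 24 mm. Origin: centre of the underside; z up, x along the handle plate. Starts standing in the tray, at either end.
- pad: Round scrubbing pad, a bystander: round sole 76 mm across, 18 mm thick, with an upright handle plate 62 (x) x 24 (y) mm up to 80 mm above its underside; same materials as the block. Origin: centre of the underside. Stands in the tray at the other end, about 130 mm from the block.
- board: White board 220 (x) x 340 (y) x 16 mm, hand slot near its +y end. Origin: centre of underside, z up. Scored strip along its middle (x = 0): the block's middle travels it from y = +80 to y = -80 mm. Rests on a fixed sprung stand, top face 48 mm above the work surface; sinks level, 1 mm per 1.5 N (over 5 N is needed; do not push it below 13 mm).
- tray: Open dark steel tool tray, fixed: 278 (x) x 138 (y) mm outside, walls 4 mm thick and 20 mm high, floor 4 mm thick. Origin: centre of its underside, on the work surface; x along its length. Block and pad stand on its floor, about 65 mm either side of its middle. The board lies on one side of the robot, the tray on the other, either way round.
Mind the look-alikes: they are no part of the job. What is shaped like the block but orange or purple is not meant.

How it is judged (in metres and radians):
On the way, in this order (a step that is already met when the one before it is completed fails the run):
1. the block's sole lies flat on the board and presses it with over 5 N at the start of the scored strip, next to the hand slot (its middle within 12 mm along the strip and 20 mm across) (y of block in the frame of board between 0.068 and 0.092 m and x of block in the frame of board between -0.02 and 0.02 m and contact force between block and board above 5 N and angle between block's own z axis and vertical below 0.17 rad), for 0.1 s.
2. the block's sole lies flat on the board and presses it with over 5 N at a quarter of the way along (its middle within 12 mm along the strip and 20 mm across) (y of block in the frame of board between 0.028 and 0.052 m and x of block in the frame of board between -0.02 and 0.02 m and contact force between block and board above 5 N and angle between block's own z axis and vertical below 0.17 rad), for 0.1 s.
3. the block's sole lies flat on the board and presses it with over 5 N at the middle of the strip (its middle within 12 mm along the strip and 20 mm across) (y of block in the frame of board between -0.012 and 0.012 m and x of block in the frame of board between -0.02 and 0.02 m and contact force between block and board above 5 N and angle between block's own z axis and vertical below 0.17 rad), for 0.1 s.
4. the block's sole lies flat on the board and presses it with over 5 N at three quarters of the way along (its middle within 12 mm along the strip and 20 mm across) (y of block in the frame of board between -0.052 and -0.028 m and x of block in the frame of board between -0.02 and 0.02 m and contact force between block and board above 5 N and angle between block's own z axis and vertical below 0.17 rad), for 0.1 s.
5. the block's sole lies flat on the board and presses it with over 5 N at the far end of the strip (its middle within 12 mm along the strip and 20 mm across) (y of block in the frame of board between -0.092 and -0.068 m and x of block in the frame of board between -0.02 and 0.02 m and contact force between block and board above 5 N and angle between block's own z axis and vertical below 0.17 rad), for 0.1 s.
At the end, for the whole second after the job is handed in: The block stands flat on its sole on the tray's floor (anywhere inside the walls, tilted less than 7 degrees), let go and at rest; the round pad stands within 20 mm of where it was (x of block in the frame of tray between -0.135 and 0.135 m and y of block in the frame of tray between -0.065 and 0.065 m and z of block in the frame of tray below 0.01 m and angle between block's own z axis and vertical below 0.12 rad and linear speed of block below 0.03 m/s and distance of pad from where it was at the start of the episode below 0.02 m and angle between pad's own z axis and vertical below 0.15 rad); the robot touches nothing.
It fails at once if the board is pushed down by more than 14 mm (height (world z) of board below 0.018 m).
It fails at once if the round pad is moved more than 30 mm or knocked over (distance of pad from where it was at the start of the episode above 0.03 m or angle between pad's own z axis and vertical above 0.6 rad).
It fails at once if the block is dropped or slammed into the tray (faster than 0.6 m/s within 30 mm of its floor) (linear speed of block above 0.6 m/s and z of block in the frame of tray below 0.034 m and x of block in the frame of tray between -0.135 and 0.135 m and y of block in the frame of tray between -0.065 and 0.065 m).
It also fails if it takes over 56 s, if anything falls off the work surface, if the arm or the gripper's body presses on something with over 40 N, if the wrist force passes 120 N, or if a joint passes its speed limit or range.

## Working session

There is one attempt and no reset: what is moved stays moved. The work goes in short steps, Python scripts to look and compute and a shell command to move; the robot and the scene stay as the last step left them, time stands still between calls to the robot, and variables do not carry over. Pictures are saved under pics/ and viewed, and the job is handed in when it is done.

```bash
mkdir -p pics; ls; python3 - <<'E'
from station import bot
import cv2
for n in ["top","scene"]:
    im=bot.snapshot(n); cv2.imwrite(f"pics/{n}0.png",im[:,:,::-1])
    print(n,bot.camera_info(n))
print(bot.get_obs())
E
```

```text
pics
top {'mtx': array([[464.94329948,   0.        , 317.27173764],
       [  0.        , 464.94329948, 242.59732245],
       [  0.        ,   0.        ,   1.        ]]), 'world_from_camera': array([[-1.84533174e-02, -9.93745289e-01,  1.10135261e-01,
         3.71171651e-01],
       [-9.99825930e-01,  1.86443863e-02,  7.05185628e-04,
        -6.53201006e-02],
       [-2.75417925e-03, -1.10103077e-01, -9.93916358e-01,
         1.02477936e+00],
       [ 0.00000000e+00,  0.00000000e+00,  0.00000000e+00,
         1.00000000e+00]])}
scene {'mtx': array([[570.38729224,   0.        , 327.21294074],
       [  0.        , 570.38729224, 249.90186412],
       [  0.        ,   0.        ,   1.        ]]), 'world_from_camera': array([[ 0.18757355,  0.62280449, -0.75955956,  1.25842451],
       [ 0.98202367, -0.10228525,  0.15864188, -0.23302629],
       [ 0.02111114, -0.77566249, -0.63079476,  0.71145023],
       [ 0.        ,  0.        ,  0.        ,  1.        ]])}
{'t': 0.1, 'q': array([-7.05859619e+01,  2.42810128e+01,  9.34260855e+01,  2.87085826e-04,
        6.23722741e+01, -1.08902540e+00]), 'qd': array([ 0.02317073, -0.04750077, -0.20341432,  0.06229147, -0.0341584 ,
       -0.06492092]), 'tau': array([-4.70597643e-04, -5.58423722e+01, -2.82445371e+01,  6.82701000e-06,
        2.99542371e-03, -1.15859322e-07]), 'position': array([ 0.21877113, -0.5849437 ,  0.2306196 ]), 'eef_rot': array([-1.79920647e+02, -1.76266891e-03,  2.05029290e+01]), 'ft_force': array([ 0.79349815,  0.16998946, -0.78473662]), 'ft_torque': array([ 0.03187163,  0.04100138, -0.02514732]), 'gripper_width': 0.08565558258114091}
```

View pics/top0.png

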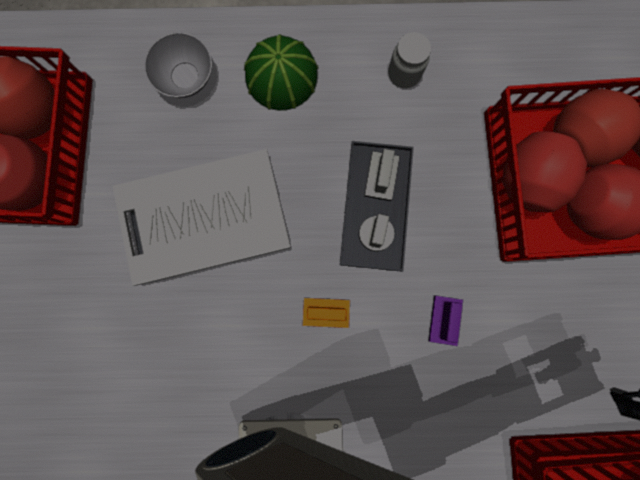

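View pics/scene0.png

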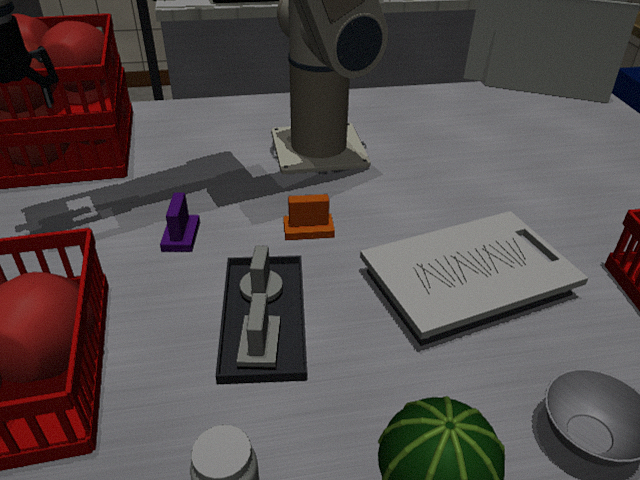

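The top view shows the block (rectangular sole) at the far end of the tray, about (381,174), and the pad at (377,233). The board is centred near (201,217), with its slot at the left end, about (134,232). The orange and purple look-alikes are at (327,313) and (446,320). Next I'll extract contours.

```bash
cat > h.py <<'E'
import numpy as np, cv2
from station import bot
def cast(name,px,z,info=None):
    c=info or bot.camera_info(name); T=c["world_from_camera"]
    px=np.atleast_2d(np.asarray(px,float))
    d=(T[:3,:3]@np.linalg.inv(c["mtx"])@np.c_[px,np.ones(len(px))].T).T
    o=T[:3,3]; s=(z-o[2])/d[:,2]
    return o+s[:,None]*d
def proj(name,P,info=None):
    c=info or bot.camera_info(name); T=np.linalg.inv(c["world_from_camera"])
    P=np.atleast_2d(P); q=(T[:3,:3]@P.T).T+T[:3,3]; q=(c["mtx"]@q.T).T
    return q[:,:2]/q[:,2:]
E
python3 - <<'E'
from h import *
im=cv2.imread("pics/top0.png"); g=cv2.cvtColor(im,6)
hsv=cv2.cvtColor(im,40)
for p in [(381,150),(375,185),(390,165),(377,255),(347,200),(200,170),(230,240),(320,180),(250,180),(110,250)]: print(p,im[p[1],p[0]])
c=im[130:285,325:425]; cv2.imwrite("pics/c1.png",cv2.resize(c,None,fx=3.8,fy=3.8,interpolation=2)[:600])
c=im[140:295,100:300]; cv2.imwrite("pics/c2.png",cv2.resize(c,None,fx=3.8,fy=3.8,interpolation=2))
E
```

```text
(381, 150) [49 47 47]
(375, 185) [57 60 62]
(390, 165) [109 113 115]
(377, 255) [56 51 52]
(347, 200) [51 49 47]
(200, 170) [121 121 124]
(230, 240) [119 121 123]
(320, 180) [113 110 113]
(250, 180) [119 120 122]
(110, 250) [117 115 117]
```

View pics/c1.png

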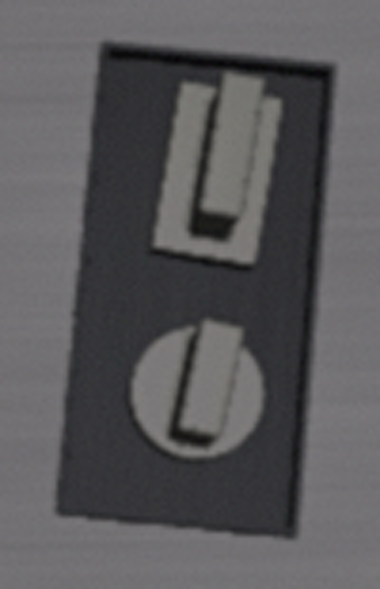

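View pics/c2.png

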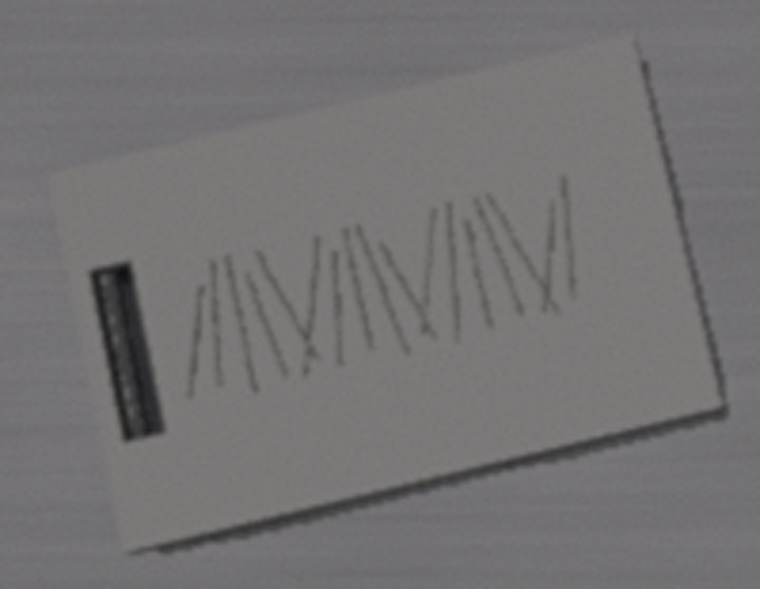

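```bash
python3 - <<'E'
from h import *
def un(l,ox,oy): return (np.array(l,float)+.5)/3.8-.5+[ox,oy]
def rep(n,l,o,z):
    P=cast("top",un(l,*o),z); m=P.mean(0)
    e=[P[(i+1)%4]-P[i] for i in range(4)]
    print(n,m.round(4),[ (round(np.linalg.norm(v[:2])*1e3,1),round(np.degrees(np.arctan2(v[1],v[0])),1)) for v in e]); return P
A=(325,130);B=(100,140)
rep("board",[(50,173),(637,38),(724,407),(130,551)],B,.048)
rep("tray",[(103,43),(334,66),(297,536),(57,514)],A,.02)
rep("sole",[(182,83),(283,98),(253,267),(152,247)],A,.022)
rep("handle",[(225,70),(267,79),(241,219),(206,211)],A,.084)
print("pad",cast("top",un([(199,392)],*A),.022))
print("slot",cast("top",un([(127,351)],*B),.048))
# scene cross-check: board corners
im=cv2.imread("pics/scene0.png")
cv2.imwrite("pics/c3.png",cv2.resize(im[230:400,205:320],None,fx=3.5,fy=3.5,interpolation=2))
cv2.imwrite("pics/c4.png",cv2.resize(im[200:350,350:600],None,fx=3.2,fy=3.2,interpolation=2))
E
```

```text
board [0.5412 0.1814 0.048 ] [(np.float64(339.7), np.float64(-77.8)), (np.float64(217.1), np.float64(-167.5)), (np.float64(336.6), np.float64(102.6)), (np.float64(219.5), np.float64(13.3))]
tray [ 0.5631 -0.1965  0.02  ] [(np.float64(135.8), np.float64(-97.0)), (np.float64(276.2), np.float64(173.3)), (np.float64(136.8), np.float64(83.7)), (np.float64(277.8), np.float64(-6.9))]
sole [ 0.629  -0.2098  0.022 ] [(np.float64(59.4), np.float64(-99.8)), (np.float64(101.9), np.float64(168.1)), (np.float64(59.3), np.float64(77.5)), (np.float64(99.1), np.float64(-11.9))]
handle [ 0.629  -0.2108  0.084 ] [(np.float64(23.5), np.float64(-103.6)), (np.float64(79.7), np.float64(167.7)), (np.float64(19.4), np.float64(75.7)), (np.float64(79.6), np.float64(-9.4))]
pad [[ 0.50130478 -0.19484853  0.022     ]]
slot [[0.50935369 0.32569097 0.048     ]]
```

View pics/c3.png

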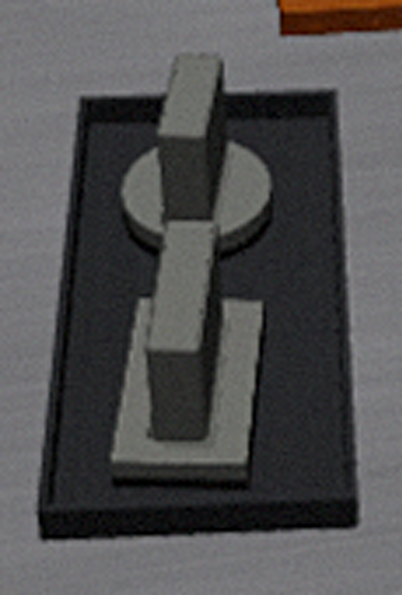

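View pics/c4.png

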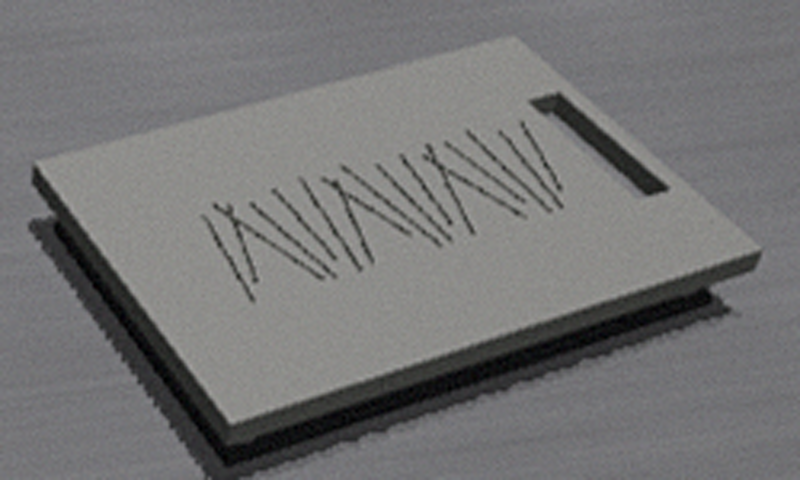

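```bash
python3 - <<'E'
from h import *
def un(l,f,ox,oy): return (np.array(l,float)+.5)/f-.5+[ox,oy]
def rep(n,P):
    e=[P[(i+1)%4]-P[i] for i in range(4)]
    print(n,P.mean(0).round(4),[ (round(float(np.linalg.norm(v[:2])*1e3),1),round(float(np.degrees(np.arctan2(v[1],v[0]))),1)) for v in e])
rep("board",cast("scene",un([(35,163),(515,38),(760,250),(230,425)],3.2,350,200),.048))
rep("handle",cast("scene",un([(167,222),(219,222),(202,350),(148,350)],3.5,205,230),.084))
rep("tray",cast("scene",un([(80,97),(337,90),(357,522),(40,511)],3.5,205,230),.02))
E
```

```text
board [0.5416 0.1833 0.048 ] [(339.0, 102.4), (217.1, 12.5), (338.9, -77.2), (219.4, -167.5)]
handle [ 0.6309 -0.209   0.084 ] [(23.5, 80.5), (78.7, -11.4), (22.8, -99.7), (78.6, 169.2)]
tray [ 0.5666 -0.1969  0.02  ] [(138.0, 83.1), (290.6, -7.1), (136.4, -102.3), (277.8, 173.4)]
```

```bash
cat >> h.py <<'E'
from scipy.spatial.transform import Rotation as Ro
def to(x,y,z,yaw=None):
    o=bot.get_obs(); R=Ro.from_euler("xyz",o["eef_rot"],degrees=True).as_matrix()
    d=R.T@(np.array([x,y,z])-o["position"])*1e3
    print("t",o["t"],"pos",o["position"].round(4),"rot",o["eef_rot"].round(2),"q",o["q"].round(1),"F",o["ft_force"].round(1),"T",o["ft_torque"].round(2),"w",round(o["gripper_width"],4))
    print("shift mm",d.round(1))
    if yaw is not None:
        T=Ro.from_euler("xyz",[180,0,yaw],degrees=True).as_matrix()
        print("rotvec",Ro.from_matrix(R.T@T).as_rotvec().round(4))
E
python3 -m creep '[{"wz":0.138},{"wz":0.138},{"wz":0.138},{"wz":0.138},{"x":7,"y":-38},{"x":7,"y":-38},{"x":7,"y":-38},{"x":7,"y":-38}]' 60
python3 -m creep '[{"x":7,"y":-38},{"x":7,"y":-38},{"x":7,"y":-38},{"x":7,"y":-38}]'
python3 -c "
from h import *; to(.630,-.210,.16,-11.2)"
```

```text
t 0.1 pos [ 0.2188 -0.5849  0.2306] rot [-179.92   -0.     20.5 ] q [-70.6  24.3  93.4   0.   62.4  -1.1] F [ 0.8  0.2 -0.8] T [ 0.03  0.04 -0.03] w 0.0857
shift mm [ 516.5 -207.1   70.9]
rotvec [-1.400e-03  4.000e-04  5.533e-01]$[0]: bad value
$[0]: bad value
```

```bash
python3 -m creep '[{"wx":0,"wy":0,"wz":0.138,"x":0,"y":0,"z":0,"claw":1}]' 60; python3 -m creep --help | head -30
```

```text
t: 0.2
position: [0.2188, -0.5851, 0.2308]
eef_rot: [-179.9, 0.0, 12.5]
ft_force: [0.3, -0.9, 0.3]
gripper_width: 0.0851invalid input: not JSON, or not a number
```

```bash
python3 -m creep '[{"wx":0,"wy":0,"wz":0.138,"x":0,"y":0,"z":0,"claw":1},{"wx":0,"wy":0,"wz":0.138,"x":0,"y":0,"z":0,"claw":1},{"wx":0,"wy":0,"wz":0.138,"x":0,"y":0,"z":0,"claw":1},{"wx":0,"wy":0,"wz":0,"x":7,"y":-38,"z":0,"claw":1},{"wx":0,"wy":0,"wz":0,"x":7,"y":-38,"z":0,"claw":1},{"wx":0,"wy":0,"wz":0,"x":7,"y":-38,"z":0,"claw":1},{"wx":0,"wy":0,"wz":0,"x":7,"y":-38,"z":0,"claw":1},{"wx":0,"wy":0,"wz":0,"x":7,"y":-38,"z":0,"claw":1}]' 60
python3 -m creep '[{"wx":0,"wy":0,"wz":0,"x":7,"y":-38,"z":0,"claw":1},{"wx":0,"wy":0,"wz":0,"x":7,"y":-38,"z":0,"claw":1},{"wx":0,"wy":0,"wz":0,"x":7,"y":-38,"z":0,"claw":1}]'
python3 -c "
from h import *; to(.630,-.210,.16,-11.2)"
```

```text
t: 1.0
position: [0.29, -0.4041, 0.231]
eef_rot: [-180.0, 0.0, -11.1]
ft_force: [0.0, -0.2, 0.6]
gripper_width: 0.0853
t: 1.3
position: [0.3326, -0.2963, 0.2312]
eef_rot: [-180.0, 0.0, -11.1]
ft_force: [0.7, -0.1, -0.5]
gripper_width: 0.0856
t 1.3 pos [ 0.3326 -0.2963  0.2312] rot [-1.7998e+02  1.0000e-02 -1.1150e+01] q [-43.2   9.  115.2   0.   55.9  57.9] F [ 0.7 -0.1 -0.5] T [ 0.03 -0.03 -0.  ] w 0.0856
shift mm [ 275.1 -142.1   71.1]
rotvec [-0.0003  0.0003  0.0009]
```

```bash
python3 -m creep '[{"wx":0,"wy":0,"wz":0,"x":39,"y":-20,"z":10,"claw":1},{"wx":0,"wy":0,"wz":0,"x":39,"y":-20,"z":10,"claw":1},{"wx":0,"wy":0,"wz":0,"x":39,"y":-20,"z":10,"claw":1},{"wx":0,"wy":0,"wz":0,"x":39,"y":-20,"z":10,"claw":1},{"wx":0,"wy":0,"wz":0,"x":39,"y":-20,"z":10,"claw":1},{"wx":0,"wy":0,"wz":0,"x":39,"y":-20,"z":10,"claw":1},{"wx":0,"wy":0,"wz":0,"x":39,"y":-20,"z":10,"claw":1},{"wx":0,"wy":0,"wz":0,"x":0,"y":0,"z":0,"claw":1}]' 60
python3 - <<'E'
from h import *; to(.630,-.210,.10,-11.2)
i=bot.camera_info("wrist"); im=bot.snapshot("wrist"); cv2.imwrite("pics/w1.png",im[:,:,::-1]); import pickle; pickle.dump(i,open("w1.pkl","wb"))
E
```

```text
t: 2.1
position: [0.6312, -0.2112, 0.1592]
eef_rot: [-180.0, -0.0, -11.0]
ft_force: [-0.0, -0.6, 0.3]
gripper_width: 0.0852
t 2.1 pos [ 0.6312 -0.2112  0.1592] rot [-1.7996e+02 -2.0000e-02 -1.0950e+01] q [-19.5  32.2  90.7   0.   57.1  81.4] F [-0.  -0.6  0.3] T [-0.    0.03 -0.02] w 0.0852
shift mm [-1.4 -0.9 59.2]
rotvec [-0.0007 -0.0003  0.0043]
```

View pics/w1.png

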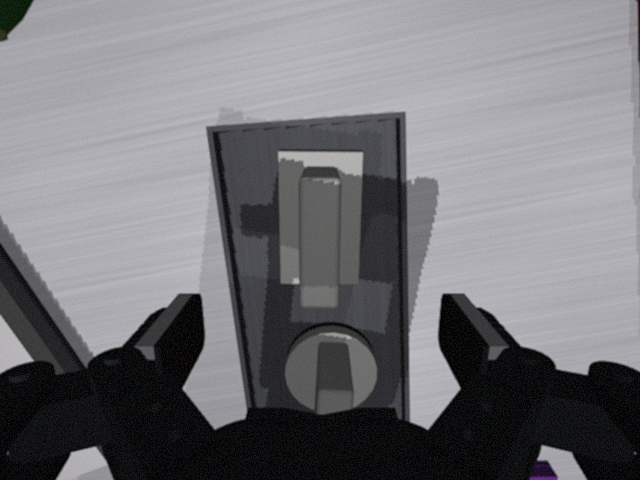

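The wrist view shows the block's handle top spanning about (301,179) to (339,286), between the jaws and aligned with them. The pad is at (331,370).

```bash
python3 - <<'E'
from h import *; import pickle
i=pickle.load(open("w1.pkl","rb"))
P=cast("wrist",[(301,179),(339,179),(339,286),(301,286)],.084,i); print(P.round(4),P.mean(0))
P=cast("wrist",[(278,151),(362,152),(359,283),(279,283)],.022,i); print(P.round(4),P.mean(0))
E
```

```text
[[ 0.6714 -0.2072  0.084 ]
 [ 0.6675 -0.2278  0.084 ]
 [ 0.6049 -0.2165  0.084 ]
 [ 0.6092 -0.1943  0.084 ]] [ 0.63823037 -0.21145579  0.084     ]
[[ 0.6858 -0.1907  0.022 ]
 [ 0.674  -0.2479  0.022 ]
 [ 0.5776 -0.2297  0.022 ]
 [ 0.5892 -0.1699  0.022 ]] [ 0.63163858 -0.20954818  0.022     ]
```

```bash
python3 -m creep '[{"wx":0,"wy":0,"wz":0.004,"x":-1,"y":-1,"z":40,"claw":1},{"wx":0,"wy":0,"wz":0,"x":0,"y":0,"z":40,"claw":1},{"wx":0,"wy":0,"wz":0,"x":0,"y":0,"z":30,"claw":1},{"wx":0,"wy":0,"wz":0,"x":0,"y":0,"z":14,"claw":1},{"wx":0,"wy":0,"wz":0,"x":0,"y":0,"z":0,"claw":1}]' 80
python3 -m creep '[{"wx":0,"wy":0,"wz":0,"x":0,"y":0,"z":0,"claw":0.5},{"wx":0,"wy":0,"wz":0,"x":0,"y":0,"z":0,"claw":0.3},{"wx":0,"wy":0,"wz":0,"x":0,"y":0,"z":0,"claw":0.0},{"wx":0,"wy":0,"wz":0,"x":0,"y":0,"z":0,"claw":0},{"wx":0,"wy":0,"wz":0,"x":0,"y":0,"z":0,"claw":0},{"wx":0,"wy":0,"wz":0,"x":0,"y":0,"z":0,"claw":0}]' 80
python3 -c "
from h import *; to(.630,-.210,.035,-11.2)"
```

```text
t: 2.65
position: [0.6246, -0.212, 0.0356]
eef_rot: [-180.0, 0.2, -11.4]
ft_force: [-0.6, -0.5, -0.0]
gripper_width: 0.0856
t: 3.25
position: [0.6275, -0.212, 0.0387]
eef_rot: [-180.0, -0.1, -11.4]
ft_force: [-0.4, 2.2, 5.8]
gripper_width: 0.0235
t 3.25 pos [ 0.6275 -0.212   0.0387] rot [-1.800e+02 -1.200e-01 -1.136e+01] q [-19.7  41.3  93.4   0.   45.2  81.6] F [-0.4  2.2  5.8] T [ 0.22  0.1  -0.05] w 0.0235
shift mm [ 2.  -2.5  3.7]
rotvec [-0.     -0.002  -0.0027]
```

```bash
python3 -m creep '[{"wx":0,"wy":0,"wz":0,"x":0,"y":0,"z":-10,"claw":0},{"wx":0,"wy":0,"wz":0,"x":0,"y":0,"z":-20,"claw":0},{"wx":0,"wy":0,"wz":0,"x":0,"y":0,"z":-30,"claw":0},{"wx":0,"wy":0,"wz":0,"x":0,"y":0,"z":-30,"claw":0},{"wx":0,"wy":0,"wz":0,"x":0,"y":0,"z":-30,"claw":0},{"wx":0,"wy":0,"wz":0,"x":0,"y":0,"z":0,"claw":0}]' 80
python3 - <<'E'
from h import *
th=np.radians(12.6); c=np.array([.5414,.1825]); ey=np.array([-np.sin(th),np.cos(th)])
print("start",c+.08*ey,"end",c-.08*ey)
s=c+.08*ey
to(s[0],s[1],.16,12.6)
for n in["scene","wrist"]:
    im=bot.snapshot(n); cv2.imwrite(f"pics/{n}2.png",im[:,:,::-1])
E
```

```text
t: 3.85
position: [0.6292, -0.213, 0.1623]
eef_rot: [179.9, -0.5, -11.4]
ft_force: [0.7, 0.7, -2.3]
gripper_width: 0.0231
start [0.52394854 0.26057334] end [0.55885146 0.10442666]
t 3.85 pos [ 0.6292 -0.213   0.1623] rot [179.93  -0.45 -11.35] q [-19.7  31.7  91.1  -0.   56.7  81.6] F [ 0.7  0.7 -2.3] T [-0.02 -0.03  0.03] w 0.0231
shift mm [-1.964e+02 -4.436e+02  2.000e-01]
rotvec [ 0.0029 -0.0075 -0.4181]
```

View pics/scene2.png

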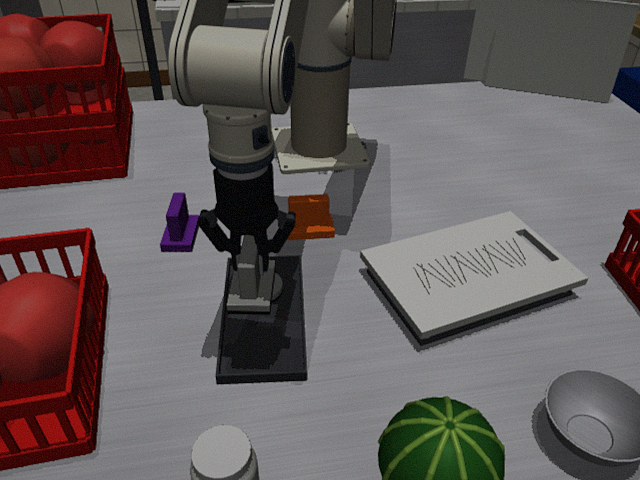

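View pics/wrist2.png

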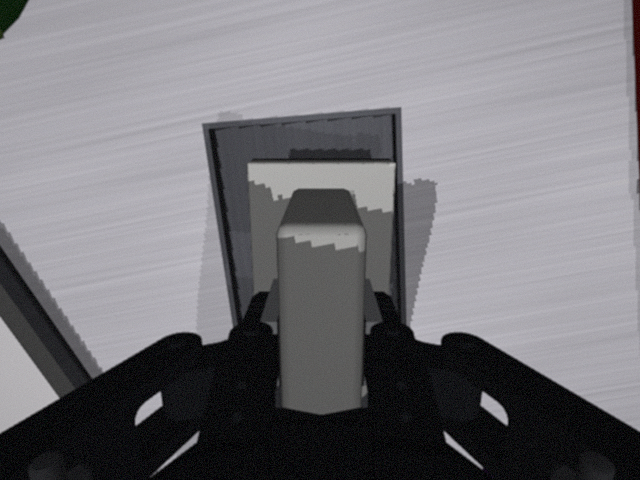

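The scene view shows the block held upright above the tray near (250,275), and the pad still behind it. In the wrist view the sole's far edge runs (248,161)–(396,161). Next I'll check where the sole sits relative to the TCP, and its tilt.

```bash
python3 - <<'E'
from h import *
o=bot.get_obs();R=Ro.from_euler("xyz",o["eef_rot"],degrees=True).as_matrix();i=bot.camera_info("wrist")
for h in (.014,.0167,.019):
    P=cast("wrist",[(248,161),(396,161)],o["position"][2]-h,i); print(((P-o["position"])@R*1e3).round(1))
im=cv2.imread("pics/scene2.png")
cv2.imwrite("pics/c5.png",cv2.resize(im[220:330,200:310],None,fx=5,fy=5,interpolation=2))
E
```

```text
[[ 54.2 -28.9  14. ]
 [ 54.2  28.9  14. ]]
[[ 54.  -29.4  16.7]
 [ 54.   29.4  16.7]]
[[ 53.8 -29.8  19. ]
 [ 53.8  29.8  19. ]]
```

View pics/c5.png

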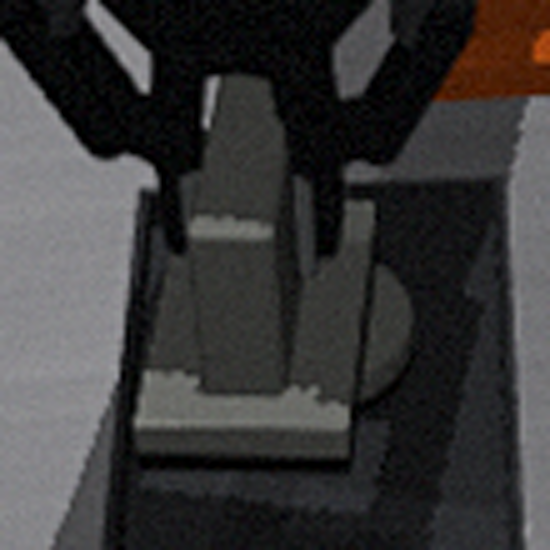

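```bash
python3 -m creep '[{"wx":0,"wy":0,"wz":0,"x":-10,"y":-20,"z":0,"claw":0},{"wx":0,"wy":0,"wz":0,"x":-19,"y":-42,"z":0,"claw":0},{"wx":0,"wy":0,"wz":0,"x":-19,"y":-42,"z":0,"claw":0},{"wx":0,"wy":0,"wz":0,"x":-19,"y":-42,"z":0,"claw":0},{"wx":0,"wy":0,"wz":0,"x":-19,"y":-42,"z":0,"claw":0},{"wx":0,"wy":0,"wz":0,"x":-19,"y":-42,"z":0,"claw":0},{"wx":0,"wy":0,"wz":0,"x":-19,"y":-42,"z":0,"claw":0},{"wx":0,"wy":0,"wz":0,"x":-19,"y":-42,"z":0,"claw":0}]'
python3 -m creep '[{"wx":0,"wy":0,"wz":0,"x":-19,"y":-42,"z":0,"claw":0},{"wx":0,"wy":0,"wz":0,"x":-19,"y":-42,"z":0,"claw":0},{"wx":0,"wy":0,"wz":0,"x":-19,"y":-42,"z":0,"claw":0},{"wx":0,"wy":0,"wz":-0.1,"x":0,"y":0,"z":0,"claw":0},{"wx":0,"wy":0,"wz":-0.14,"x":0,"y":0,"z":0,"claw":0},{"wx":0,"wy":0,"wz":-0.14,"x":0,"y":0,"z":0,"claw":0},{"wx":0,"wy":0,"wz":-0.04,"x":0,"y":0,"z":0,"claw":0},{"wx":0,"wy":0,"wz":0,"x":0,"y":0,"z":0,"claw":0}]'
python3 - <<'E'
from h import *
to(.520,.2597,.10,12.6)
E
```

```text
t: 4.75
position: [0.5456, 0.1259, 0.1555]
eef_rot: [179.9, 0.2, -11.3]
ft_force: [1.7, 0.5, -2.9]
gripper_width: 0.0233
t: 5.55
position: [0.5152, 0.2585, 0.1554]
eef_rot: [180.0, 0.2, 12.7]
ft_force: [-0.0, -0.0, -2.5]
gripper_width: 0.0231
t 5.55 pos [0.5152 0.2585 0.1554] rot [179.96   0.22  12.75] q [ 25.5  25.9 102.6   0.   51.7 102.7] F [-0.  -0.  -2.5] T [0.03 0.07 0.01] w 0.0231
shift mm [ 5.1 -0.1 55.4]
rotvec [0.0008 0.0038 0.0026]
```

```bash
python3 -m creep '[{"wx":0,"wy":0.003,"wz":0,"x":5,"y":0,"z":20,"claw":0},{"wx":0,"wy":0,"wz":0,"x":0,"y":0,"z":25,"claw":0},{"wx":0,"wy":0,"wz":0,"x":0,"y":0,"z":15,"claw":0},{"wx":0,"wy":0,"wz":0,"x":0,"y":0,"z":0,"claw":0},{"wx":0,"wy":0,"wz":0,"x":0,"y":0,"z":0,"claw":0}]'
python3 - <<'E'
from h import *
to(.520,.2597,.085,12.6)
im=bot.snapshot("scene"); cv2.imwrite("pics/s3.png",cv2.resize(im[150:350,350:600,::-1],None,fx=3,fy=3))
im=bot.snapshot("top"); cv2.imwrite("pics/t3.png",cv2.resize(im[130:290,100:310,::-1],None,fx=3.6,fy=3.6))
E
```

```text
t: 6.05
position: [0.5218, 0.2598, 0.097]
eef_rot: [180.0, -0.1, 12.7]
ft_force: [-0.3, -0.2, -2.8]
gripper_width: 0.0225
t 6.05 pos [0.5218 0.2598 0.097 ] rot [ 1.7999e+02 -1.0000e-01  1.2680e+01] q [ 2.530e+01  3.120e+01  1.034e+02 -1.000e-01  4.520e+01  1.027e+02] F [-0.3 -0.2 -2.8] T [ 0.04 -0.    0.03] w 0.0225
shift mm [-1.8 -0.3 12. ]
rotvec [ 0.0003 -0.0018  0.0015]
```

View pics/s3.png

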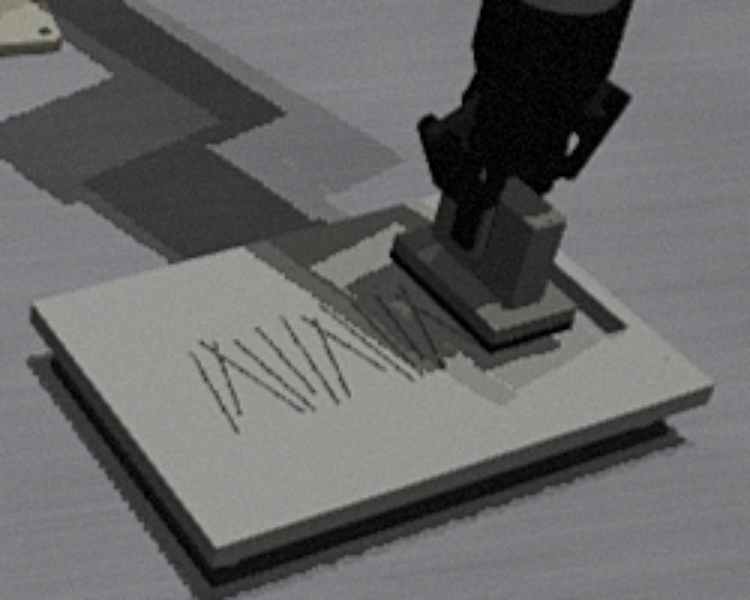

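View pics/t3.png

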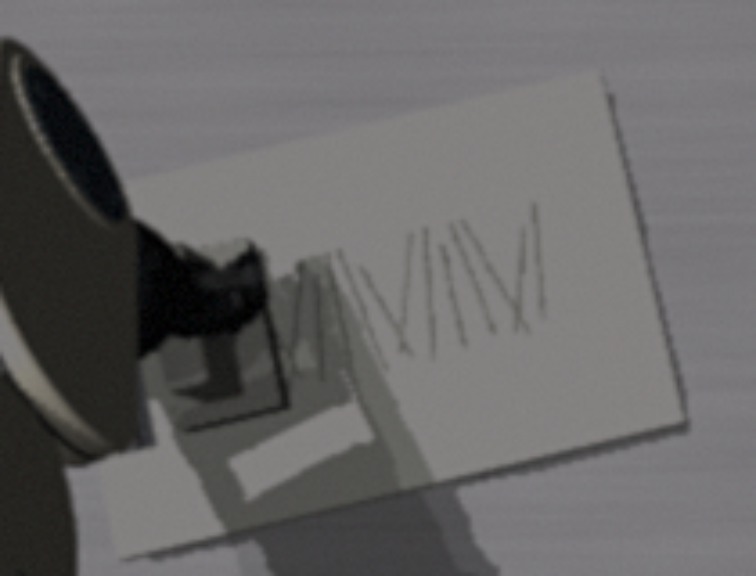

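The scene crop shows the block level above the start of the strip, its sole parallel to the slot; the near sole corner is at about (490,340). The top crop agrees. Now pressing down in small steps.

```bash
python3 -m creep '[{"wx":0,"wy":0,"wz":0,"x":-2,"y":0,"z":6,"claw":0},{"wx":0,"wy":0,"wz":0,"x":0,"y":0,"z":4,"claw":0},{"wx":0,"wy":0,"wz":0,"x":0,"y":0,"z":2,"claw":0},{"wx":0,"wy":0,"wz":0,"x":0,"y":0,"z":0,"claw":0}]'
python3 -m creep '[{"wx":0,"wy":0,"wz":0,"x":0,"y":0,"z":2,"claw":0},{"wx":0,"wy":0,"wz":0,"x":0,"y":0,"z":0,"claw":0}]'
python3 -c "
from h import *
to(.520,.2597,.078,12.6)"
```

```text
t: 6.55
position: [0.52, 0.2593, 0.085]
eef_rot: [180.0, -0.1, 12.7]
ft_force: [-1.0, 0.7, -1.9]
gripper_width: 0.0231
t: 6.75
position: [0.5202, 0.2594, 0.0832]
eef_rot: [180.0, -0.2, 12.7]
ft_force: [0.3, -1.0, -2.5]
gripper_width: 0.0232
t 6.75 pos [0.5202 0.2594 0.0832] rot [ 1.80e+02 -1.60e-01  1.27e+01] q [ 2.530e+01  3.230e+01  1.039e+02 -1.000e-01  4.360e+01  1.027e+02] F [ 0.3 -1.  -2.5] T [-0.05 -0.   -0.01] w 0.0232
shift mm [-0.2 -0.4  5.2]
rotvec [ 0.     -0.0029  0.0018]
```

```bash
python3 -m creep '[{"wx":0,"wy":0,"wz":0,"x":0,"y":0,"z":2,"claw":0},{"wx":0,"wy":0,"wz":0,"x":0,"y":0,"z":0,"claw":0}]'
python3 -m creep '[{"wx":0,"wy":0,"wz":0,"x":0,"y":0,"z":2,"claw":0},{"wx":0,"wy":0,"wz":0,"x":0,"y":0,"z":0,"claw":0}]'
python3 -m creep '[{"wx":0,"wy":0,"wz":0,"x":0,"y":0,"z":1,"claw":0},{"wx":0,"wy":0,"wz":0,"x":0,"y":0,"z":0,"claw":0}]'
```

```text
t: 6.95
position: [0.5204, 0.2595, 0.0814]
eef_rot: [-180.0, -0.2, 12.7]
ft_force: [0.2, 0.6, -0.9]
gripper_width: 0.0234
t: 7.15
position: [0.5205, 0.2595, 0.0795]
eef_rot: [-180.0, -0.2, 12.7]
ft_force: [-1.0, -0.5, 1.8]
gripper_width: 0.0231
t: 7.35
position: [0.5205, 0.2595, 0.0786]
eef_rot: [-180.0, -0.2, 12.7]
ft_force: [-0.2, -0.0, 2.7]
gripper_width: 0.0232
```

```bash
python3 -m creep '[{"wx":0,"wy":0,"wz":0,"x":0,"y":0,"z":2,"claw":0},{"wx":0,"wy":0,"wz":0,"x":0,"y":0,"z":1,"claw":0},{"wx":0,"wy":0,"wz":0,"x":0,"y":0,"z":0,"claw":0},{"wx":0,"wy":0,"wz":0,"x":0,"y":0,"z":0,"claw":0}]'
python3 -m creep '[{"wx":0,"wy":0,"wz":0,"x":0,"y":3,"z":0,"claw":0},{"wx":0,"wy":0,"wz":0,"x":0,"y":5,"z":0,"claw":0},{"wx":0,"wy":0,"wz":0,"x":0,"y":5,"z":0,"claw":0},{"wx":0,"wy":0,"wz":0,"x":0,"y":5,"z":0,"claw":0},{"wx":0,"wy":0,"wz":0,"x":0,"y":0,"z":0,"claw":0}]'
python3 -c "
from h import *
to(.555,.1036,.076,12.6)"
```

```text
t: 7.75
position: [0.5205, 0.2595, 0.0759]
eef_rot: [-180.0, -0.2, 12.7]
ft_force: [-2.4, -0.3, 6.7]
gripper_width: 0.0232
t: 8.25
position: [0.5255, 0.2427, 0.0763]
eef_rot: [-179.9, -0.3, 12.7]
ft_force: [-0.0, 3.7, 7.1]
gripper_width: 0.0229
t 8.25 pos [0.5255 0.2427 0.0763] rot [-179.91   -0.35   12.65] q [ 23.6  32.8 104.5   0.   42.4 100.9] F [-0.   3.7  7.1] T [ 0.34  0.19 -0.09] w 0.0229
shift mm [-1.700e+00  1.422e+02  1.000e-01]
rotvec [-0.0015 -0.0061  0.001 ]
```

```bash
python3 -m creep '[{"wx":0,"wy":-0.003,"wz":0,"x":-1,"y":5,"z":0,"claw":0},{"wx":0,"wy":0,"wz":0,"x":0,"y":5,"z":0,"claw":0},{"wx":0,"wy":0,"wz":0,"x":0,"y":5,"z":0,"claw":0},{"wx":0,"wy":0,"wz":0,"x":0,"y":5,"z":0,"claw":0},{"wx":0,"wy":0,"wz":0,"x":0,"y":5,"z":0,"claw":0},{"wx":0,"wy":0,"wz":0,"x":0,"y":5,"z":0,"claw":0},{"wx":0,"wy":0,"wz":0,"x":0,"y":5,"z":0,"claw":0},{"wx":0,"wy":0,"wz":0,"x":0,"y":5,"z":0,"claw":0}]'
python3 -c "
from h import *
to(.555,.1036,.076,12.6)"
```

```text
t: 9.05
position: [0.5332, 0.204, 0.0763]
eef_rot: [-179.9, -0.2, 12.7]
ft_force: [-0.6, 7.2, 7.0]
gripper_width: 0.0231
t 9.05 pos [0.5332 0.204  0.0763] rot [-179.89   -0.18   12.68] q [1.970e+01 3.230e+01 1.054e+02 1.000e-01 4.210e+01 9.690e+01] F [-0.6  7.2  7. ] T [ 1.06  0.34 -0.01] w 0.0231
shift mm [-8.000e-01  1.027e+02  1.000e-01]
rotvec [-0.0018 -0.0031  0.0014]
```

```bash
python3 -m creep '[{"wx":0,"wy":0,"wz":0,"x":0,"y":5,"z":0,"claw":0},{"wx":0,"wy":0,"wz":0,"x":0,"y":5,"z":0,"claw":0},{"wx":0,"wy":0,"wz":0,"x":0,"y":5,"z":0,"claw":0},{"wx":0,"wy":0,"wz":0,"x":0,"y":5,"z":0,"claw":0},{"wx":0,"wy":0,"wz":0,"x":0,"y":5,"z":0,"claw":0},{"wx":0,"wy":0,"wz":0,"x":0,"y":5,"z":0,"claw":0},{"wx":0,"wy":0,"wz":0,"x":0,"y":5,"z":0,"claw":0},{"wx":0,"wy":0,"wz":0,"x":0,"y":5,"z":0,"claw":0}]'
python3 - <<'E'
from h import *
to(.555,.1036,.076,12.6)
im=bot.snapshot("scene"); cv2.imwrite("pics/s4.png",cv2.resize(im[150:350,350:600,::-1],None,fx=3,fy=3))
E
```

```text
t: 9.85
position: [0.5419, 0.1648, 0.0762]
eef_rot: [-179.9, -0.2, 12.7]
ft_force: [-1.1, 8.0, 6.9]
gripper_width: 0.023
t 9.85 pos [0.5419 0.1648 0.0762] rot [-1.7991e+02 -1.6000e-01  1.2680e+01] q [1.57e+01 3.21e+01 1.06e+02 1.00e-01 4.18e+01 9.29e+01] F [-1.1  8.   6.9] T [ 1.1   0.37 -0.01] w 0.023
shift mm [-0.7 62.6  0.1]
rotvec [-0.0016 -0.0029  0.0014]
```

View pics/s4.png

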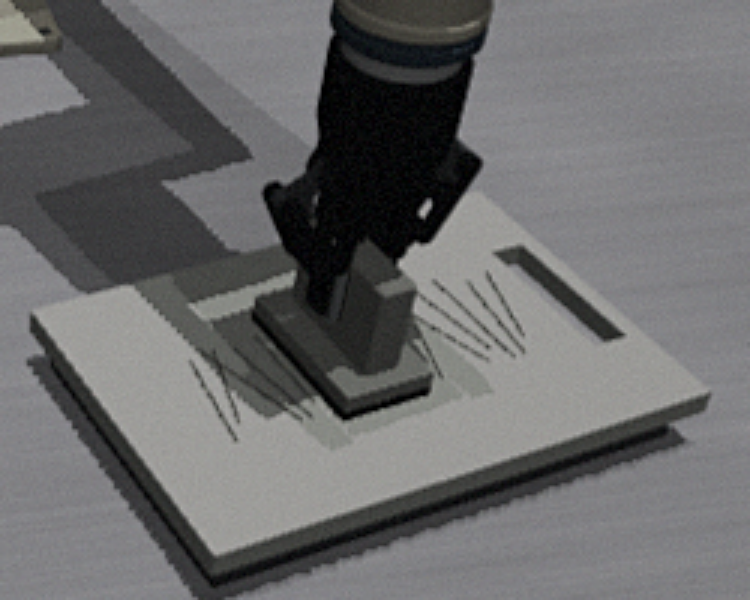

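The scene crop shows the block flat on the board past mid-strip (near sole corner about (345,415)), with the board lowered. Continuing.

```bash
python3 -m creep '[{"wx":0,"wy":0,"wz":0,"x":0,"y":5,"z":0,"claw":0},{"wx":0,"wy":0,"wz":0,"x":0,"y":5,"z":0,"claw":0},{"wx":0,"wy":0,"wz":0,"x":0,"y":5,"z":0,"claw":0},{"wx":0,"wy":0,"wz":0,"x":0,"y":5,"z":0,"claw":0},{"wx":0,"wy":0,"wz":0,"x":0,"y":5,"z":0,"claw":0},{"wx":0,"wy":0,"wz":0,"x":0,"y":5,"z":0,"claw":0},{"wx":0,"wy":0,"wz":0,"x":0,"y":5,"z":0,"claw":0},{"wx":0,"wy":0,"wz":0,"x":0,"y":5,"z":0,"claw":0}]'
python3 -m creep '[{"wx":0,"wy":0,"wz":0,"x":0,"y":5,"z":0,"claw":0},{"wx":0,"wy":0,"wz":0,"x":0,"y":5,"z":0,"claw":0},{"wx":0,"wy":0,"wz":0,"x":0,"y":5,"z":0,"claw":0},{"wx":0,"wy":0,"wz":0,"x":0,"y":5,"z":0,"claw":0},{"wx":0,"wy":0,"wz":0,"x":0,"y":2,"z":0,"claw":0},{"wx":0,"wy":0,"wz":0,"x":0,"y":0,"z":0,"claw":0}]'
python3 - <<'E'
from h import *
to(.555,.1036,.076,12.6)
im=bot.snapshot("scene"); cv2.imwrite("pics/s5.png",cv2.resize(im[150:350,350:600,::-1],None,fx=3,fy=3))
im=bot.snapshot("top"); cv2.imwrite("pics/t5.png",cv2.resize(im[130:290,100:310,::-1],None,fx=3.6,fy=3.6))
E
```

```text
t: 10.7
position: [0.5506, 0.1257, 0.0762]
eef_rot: [-179.9, -0.1, 12.7]
ft_force: [-1.3, 6.7, 6.6]
gripper_width: 0.0232
t: 11.3
position: [0.5554, 0.1039, 0.0761]
eef_rot: [-179.9, -0.1, 12.7]
ft_force: [-1.0, 4.7, 6.8]
gripper_width: 0.023
t 11.3 pos [0.5554 0.1039 0.0761] rot [-1.7995e+02 -1.4000e-01  1.2670e+01] q [9.400e+00 3.200e+01 1.061e+02 1.000e-01 4.170e+01 8.660e+01] F [-1.   4.7  6.8] T [ 0.61  0.17 -0.06] w 0.023
shift mm [-0.5  0.2  0.1]
rotvec [-0.0009 -0.0024  0.0012]
```

View pics/s5.png

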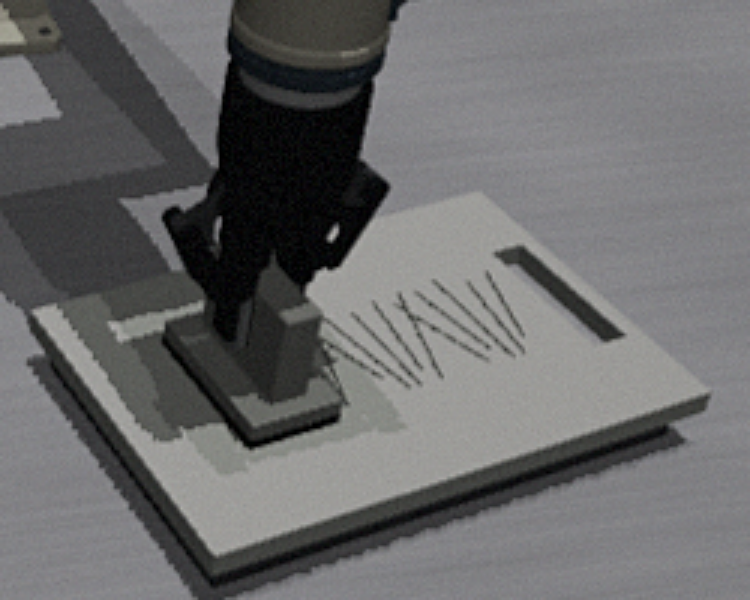

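View pics/t5.png

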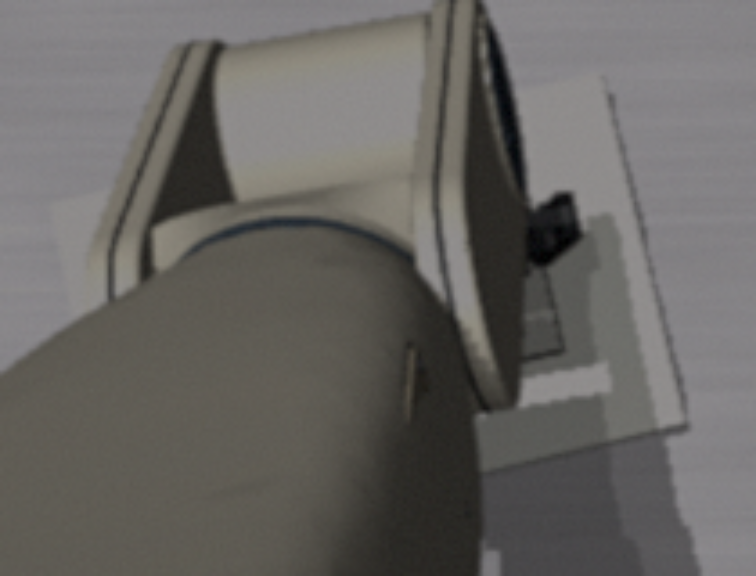

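The block is at the far end of the strip, sole flat, with its sole's top corners at (165,325), (250,432) and (340,405) in the crop. I'll check its board coordinates.

```bash
python3 - <<'E'
from h import *
P=cast("scene",(np.array([(165,325),(250,432),(340,405)])+.5)/3-.5+[350,150],.060)
m=(P[0]+P[2])/2; th=np.radians(12.6); d=m[:2]-[.5414,.1825]
print(P.round(4),m,"board frame",d@[np.cos(th),np.sin(th)],d@[-np.sin(th),np.cos(th)])
E
```

```text
[[0.519  0.0632 0.06  ]
 [0.6159 0.0829 0.06  ]
 [0.6032 0.1408 0.06  ]] [0.56108873 0.10198708 0.06      ] board frame 0.001651214262386999 -0.0828688676122585
```

```bash
python3 -m creep '[{"wx":0,"wy":0,"wz":0,"x":0,"y":0,"z":-5,"claw":0},{"wx":0,"wy":0,"wz":0,"x":0,"y":0,"z":-15,"claw":0},{"wx":0,"wy":0,"wz":0,"x":0,"y":0,"z":-25,"claw":0},{"wx":0,"wy":0,"wz":0,"x":0,"y":0,"z":-25,"claw":0},{"wx":0,"wy":0,"wz":0,"x":0,"y":0,"z":-15,"claw":0},{"wx":0,"wy":0,"wz":0,"x":0,"y":0,"z":0,"claw":0}]'
python3 -c "
from h import *
to(.628,-.212,.16,-11.3)"
```

```text
t: 12.0
position: [0.5557, 0.1031, 0.1629]
eef_rot: [180.0, -0.2, 12.7]
ft_force: [-0.6, 0.3, -2.6]
gripper_width: 0.0231
t 12.0 pos [0.5557 0.1031 0.1629] rot [179.98  -0.23  12.7 ] q [  9.3  24.3 104.1  -0.   51.4  86.6] F [-0.6  0.3 -2.6] T [-0.02 -0.05 -0.01] w 0.0231
shift mm [  1.2 323.3   3.1]
rotvec [-4.00e-04 -4.00e-03  4.19e-01]
```

```bash
python3 -m creep '[{"wx":0,"wy":0,"wz":0,"x":0,"y":20,"z":0,"claw":0},{"wx":0,"wy":0,"wz":0,"x":0,"y":40,"z":0,"claw":0},{"wx":0,"wy":0,"wz":0,"x":0,"y":45,"z":0,"claw":0},{"wx":0,"wy":0,"wz":0,"x":0,"y":45,"z":0,"claw":0},{"wx":0,"wy":0,"wz":0,"x":0,"y":45,"z":0,"claw":0},{"wx":0,"wy":0,"wz":0,"x":0,"y":45,"z":0,"claw":0},{"wx":0,"wy":0,"wz":0,"x":1,"y":45,"z":0,"claw":0},{"wx":0,"wy":0,"wz":0,"x":0,"y":38,"z":0,"claw":0}]'
python3 -m creep '[{"wx":0,"wy":0,"wz":0.1,"x":0,"y":0,"z":0,"claw":0},{"wx":0,"wy":0,"wz":0.14,"x":0,"y":0,"z":0,"claw":0},{"wx":0,"wy":0,"wz":0.14,"x":0,"y":0,"z":0,"claw":0},{"wx":0,"wy":0,"wz":0.039,"x":0,"y":0,"z":0,"claw":0},{"wx":0,"wy":0,"wz":0,"x":0,"y":0,"z":0,"claw":0}]'
python3 - <<'E'
from h import *
to(.628,-.212,.0385,-11.3)
for n in ["scene","top"]:
    im=bot.snapshot(n); cv2.imwrite(f"pics/{n}6.png",im[:,:,::-1])
E
```

```text
t: 12.8
position: [0.6258, -0.214, 0.1591]
eef_rot: [-180.0, 0.1, 12.7]
ft_force: [0.5, -0.0, -2.9]
gripper_width: 0.0233
t: 13.3
position: [0.6255, -0.2117, 0.159]
eef_rot: [-180.0, 0.1, -11.3]
ft_force: [1.4, 0.6, -3.4]
gripper_width: 0.023
t 13.3 pos [ 0.6255 -0.2117  0.159 ] rot [-1.7999e+02  1.5000e-01 -1.1320e+01] q [-19.7  31.9  91.3  -0.   56.9  81.6] F [ 1.4  0.6 -3.4] T [-0.02  0.01 -0.06] w 0.023
shift mm [ 2.900e+00 -1.000e-01  1.205e+02]
rotvec [-0.0002  0.0026 -0.0004]
```

View pics/scene6.png

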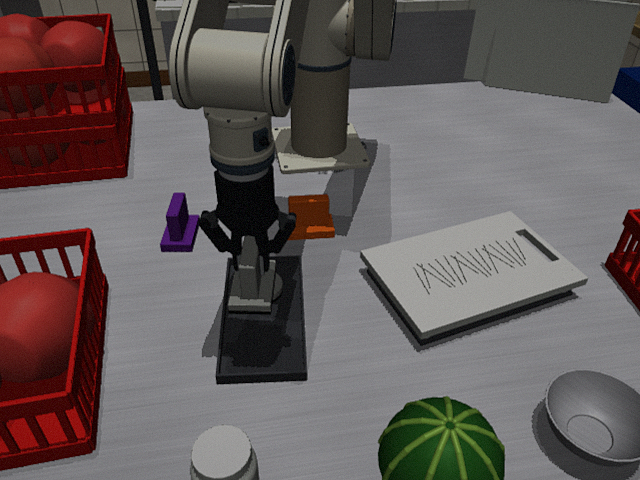

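The picture matches the one after the lift: block upright over its tray place, pad behind it. Lowering.

```bash
python3 -m creep '[{"wx":0,"wy":0,"wz":0,"x":4,"y":0,"z":15,"claw":0},{"wx":0,"wy":0,"wz":0,"x":0,"y":0,"z":30,"claw":0},{"wx":0,"wy":0,"wz":0,"x":0,"y":0,"z":30,"claw":0},{"wx":0,"wy":0,"wz":0,"x":0,"y":0,"z":20,"claw":0},{"wx":0,"wy":0,"wz":0,"x":0,"y":0,"z":10,"claw":0},{"wx":0,"wy":0,"wz":0,"x":0,"y":0,"z":5,"claw":0},{"wx":0,"wy":0,"wz":0,"x":0,"y":0,"z":3,"claw":0},{"wx":0,"wy":0,"wz":0,"x":0,"y":0,"z":0,"claw":0}]'
python3 -c "
from h import *
to(.628,-.212,.0385,-11.3)"
```

```text
t: 14.2
position: [0.6309, -0.2127, 0.0477]
eef_rot: [180.0, -0.1, -11.3]
ft_force: [0.5, -0.0, -2.7]
gripper_width: 0.0234
t 14.2 pos [ 0.6309 -0.2127  0.0477] rot [ 1.7999e+02 -5.0000e-02 -1.1290e+01] q [-19.7  40.7  92.8  -0.   46.4  81.6] F [ 0.5 -0.  -2.7] T [-0.03  0.03 -0.01] w 0.0234
shift mm [-3.  -0.1  9.2]
rotvec [ 0.0001 -0.0009  0.0002]
```

```bash
python3 -m creep '[{"wx":0,"wy":0,"wz":0,"x":-2,"y":0,"z":4,"claw":0},{"wx":0,"wy":0,"wz":0,"x":0,"y":0,"z":2,"claw":0},{"wx":0,"wy":0,"wz":0,"x":0,"y":0,"z":1,"claw":0},{"wx":0,"wy":0,"wz":0,"x":0,"y":0,"z":0,"claw":0}]'
python3 -m creep '[{"wx":0,"wy":0,"wz":0,"x":0,"y":0,"z":1,"claw":0},{"wx":0,"wy":0,"wz":0,"x":0,"y":0,"z":1,"claw":0},{"wx":0,"wy":0,"wz":0,"x":0,"y":0,"z":0,"claw":0}]'
```

```text
t: 14.6
position: [0.6285, -0.2121, 0.0404]
eef_rot: [180.0, -0.0, -11.3]
ft_force: [-0.5, -0.9, -2.9]
gripper_width: 0.023
t: 14.9
position: [0.6286, -0.2122, 0.0387]
eef_rot: [180.0, -0.0, -11.3]
ft_force: [-1.8, 1.4, 2.1]
gripper_width: 0.0233
```

Contact with the tray floor. Releasing.

```bash
python3 -m creep '[{"wx":0,"wy":0,"wz":0,"x":0,"y":0,"z":0,"claw":0.35},{"wx":0,"wy":0,"wz":0,"x":0,"y":0,"z":0,"claw":0.45},{"wx":0,"wy":0,"wz":0,"x":0,"y":0,"z":0,"claw":0.6},{"wx":0,"wy":0,"wz":0,"x":0,"y":0,"z":0,"claw":0.8},{"wx":0,"wy":0,"wz":0,"x":0,"y":0,"z":0,"claw":0.9},{"wx":0,"wy":0,"wz":0,"x":0,"y":0,"z":0,"claw":0.9}]'
python3 -m creep '[{"wx":0,"wy":0,"wz":0,"x":0,"y":0,"z":-10,"claw":0.9},{"wx":0,"wy":0,"wz":0,"x":0,"y":0,"z":-25,"claw":0.9},{"wx":0,"wy":0,"wz":0,"x":0,"y":0,"z":-40,"claw":0.9},{"wx":0,"wy":0,"wz":0,"x":0,"y":0,"z":-40,"claw":0.9},{"wx":0,"wy":0,"wz":0,"x":0,"y":0,"z":-40,"claw":0.9},{"wx":0,"wy":0,"wz":0,"x":0,"y":0,"z":-20,"claw":0.9},{"wx":0,"wy":0,"wz":0,"x":0,"y":0,"z":0,"claw":0.9},{"wx":0,"wy":0,"wz":0,"x":0,"y":0,"z":0,"claw":0.9}]'
python3 - <<'E'
from h import *
im=bot.snapshot("scene"); cv2.imwrite("pics/s7.png",cv2.resize(im[200:400,180:380,::-1],None,fx=3,fy=3))
im=bot.snapshot("wrist"); cv2.imwrite("pics/w7.png",im[:,:,::-1])
E
```

```text
t: 15.5
position: [0.6285, -0.2121, 0.0383]
eef_rot: [180.0, -0.0, -11.3]
ft_force: [0.4, -0.7, -0.7]
gripper_width: 0.0766
t: 16.3
position: [0.6284, -0.2121, 0.2137]
eef_rot: [180.0, -0.0, -11.3]
ft_force: [0.4, 0.7, -1.3]
gripper_width: 0.0772
```

View pics/s7.png

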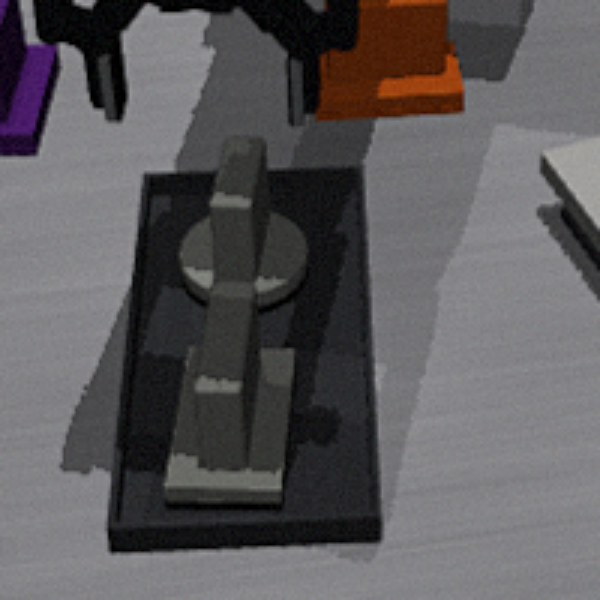

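View pics/w7.png

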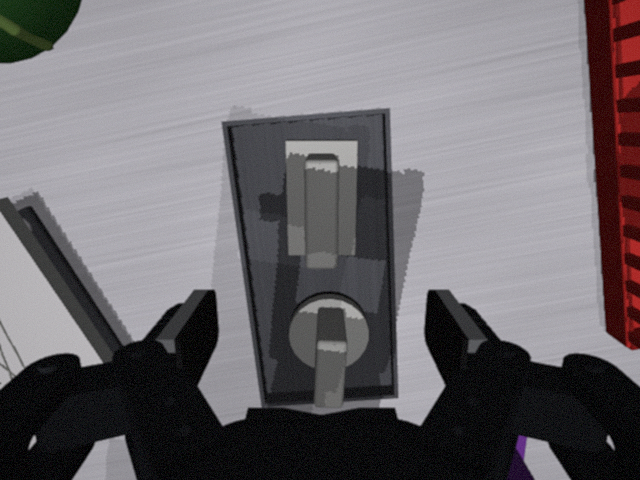

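The block stands flat on the tray floor (sole front edge at (166,495)–(283,500) in the scene crop). The pad is still at its end (around (245,258)), and the open gripper is well clear. Handing in.

```bash
python3 - <<'E'
from h import *
i=bot.camera_info("wrist")
print("pad",cast("wrist",[(329,333)],.022,i)); print("t",bot.get_obs()["t"]); print(bot.finish_job())
E
```

```text
pad [[ 0.50590937 -0.19460627  0.022     ]]
t 16.4
the job is handed in; nothing more can be done
None
```

I took the rubbing block out of the tray and rubbed the board with it along the scored strip. It went from the hand slot end to the far end, and I then set it back in the tray on its sole, let go and handed in at t = 16.4 s.

- **Pressing:** at each reading from the start of the sweep to the far end, the block pressed the board with about 9 to 10 N and the board was down about 6 mm. The tool stayed within 0.4° of vertical.
- **Track:** at the far end, the camera put the block at x = +2 mm and y = -83 mm on the board. By the tool position it was at about y = -80 mm; both are inside the allowed band. I worked out the start, quarter, middle and three-quarter positions from the tool position and did not measure them with the camera.
- **Setting down:** the force reading changed by about 5 N when the block touched the tray floor. The last pictures show it standing flat in its old place, with the gripper about 0.2 m up and touching nothing.
- **Pad:** my last measurement puts it at (0.506, -0.195) m, against (0.501, -0.195) m at the start. It was never touched, so I take the 5 mm difference to be measuring error between two cameras.
- **Disagreement:** an early wrist-camera measurement of the handle top was 8 mm off the top and scene views and came out too short. I ignored it, because the sole seen in the same picture agreed with the other views.

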